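# Kit the gearbox tray

### The job

Fill the blue kit tray with the four parts of the gearbox kit, each lying flat and fully down in its own nest: the larger bearing ring over the post, the gear in the round nest, the square flange in the square nest and the longer link bar in the long trough. The smaller bearing ring and the shorter link bar are not part of this kit: leave them where they lie on the bench.

Things in the scene. Friction and masses are not known exactly. Their poses are not given: they have to be found in the camera images.
- bearing_large: The larger of two plain steel bearing rings: outside diameter 58 mm, bore about 34 mm, 18 mm high, lying flat on the bench. Loose. Origin: centre of its underside, z up.
- bearing_small: Look-alike, does not belong to the kit: the smaller steel bearing ring, outside diameter 42 mm, bore 16 mm, 14 mm high, lying flat. Loose. Origin: centre of its underside.
- link_long: The longer of two steel link bars, lying flat: 90 mm long over all along its x, a bar 14 mm wide (y) between round eyes of 26 mm diameter at its ends, 16 mm high. Loose. Origin: middle of its underside.
- link_short: Look-alike, does not belong to the kit: the shorter steel link bar, 62 mm long over all along its x, bar 14 mm wide, eyes 26 mm, 16 mm high. Loose. Origin: middle of its underside.
- gear: Steel toothed gear lying flat, 50 mm outside diameter and 14 mm high, with a round hub of 26 mm diameter standing on it up to 28 mm above the underside (grip the hub). Loose. Origin: centre of its underside, z up.
- flange: Square steel flange, 48 x 48 mm (sides along its x and y) and 10 mm high, four dark bolt holes, with a round boss of 24 mm diameter standing on it up to 28 mm above the underside (grip the boss). Loose. Origin: centre of its underside, z up.
- nest_post: Fixed pale plate 122 (x) x 84 (y) x 5 mm, one of four set 2 x 2 in the blue tray, centres 125 mm apart in x, 87 in y; which is where varies. Origin: centre of underside, 6 mm above the bench; the part rests on its top face, 5 mm above the origin. Centre: a blue round post of 18 mm diameter, 16 mm high over the face: the large bearing goes over it.
- nest_round: Fixed pale plate 122 (x) x 84 (y) x 5 mm, one of four set 2 x 2 in the blue tray, centres 125 mm apart in x, 87 in y; which is where varies. Origin: centre of underside, 6 mm above the bench; the part rests on its top face, 5 mm above the origin. Centre: a blue round raised lip, 68 mm inside diameter, 4 mm thick, 8 mm high over the face: the gear goes inside it.
- nest_square: Fixed pale plate 122 (x) x 84 (y) x 5 mm, one of four set 2 x 2 in the blue tray, centres 125 mm apart in x, 87 in y; which is where varies. Origin: centre of underside, 6 mm above the bench; the part rests on its top face, 5 mm above the origin. Centre: a blue square raised lip, 66 x 66 mm inside (sides along x and y), 4 mm thick, 8 mm high over the face: the flange goes inside it.
- nest_trough: Fixed pale plate 122 (x) x 84 (y) x 5 mm, one of four set 2 x 2 in the blue tray, centres 125 mm apart in x, 87 in y; which is where varies. Origin: centre of underside, 6 mm above the bench; the part rests on its top face, 5 mm above the origin. Centre: a blue long raised lip, 108 mm (x) x 44 mm (y) inside, 4 mm thick, 8 mm high over the face: the long link goes in lengthwise.
Not all that is in view belongs to the job. Leave any purple or turquoise look-alike of the link_long alone.

How it is judged:
By the outcome, as a careful person would: the job done as asked, in the order asked, and still so for the second after the job is handed in, with the robot touching nothing.
It also fails if it takes over 109 s, if anything falls off the work surface, if the arm or the gripper's body presses on something with over 40 N, if the wrist force passes 120 N, or if a joint passes its speed limit or range.

### The arm

A 6-joint arm with a two-finger parallel gripper is mounted at the origin on the work surface. World frame = base frame: x ahead of the robot, y to its left, z up, the work surface at z = 0. Lengths are in mm, angles in rad, forces in N, time in s.
With the tool pointing down it reaches from about 300 to 1000 mm from the base axis. Payload 5.1 kg.
Tool frame: the origin (TCP) lies at the very end of the fingers, on their centre line; the grasp point (between the pads) lies 19 mm behind it; z points along the fingers, y is the line along which they close (so a half turn about z gives the same grasp; the last joint's range is limited). The gripper opens to 95 mm and grips with 3 to 60 N. Pads are 20 mm wide; open, the fingers measure 119 mm over their backs; the gripper's body (75 mm by 180 mm) begins 59 mm behind the grasp point.
Start: joints at [1.205, 0.124, 1.65, -0, 1.367, -0.083], TCP at [181.401, 624.162, 214.656] pointing down, gripper open.
Joint ranges: [-2.61, 2.61], [-1.02, 2.33], [0.03, 2.71], [-1.35, 4.49], [0.32, 2.68], [-2.91, 2.91]. Speed limits (rad/s): [2.57, 2.57, 3.14, 3.14, 3.14, 3.14].

### API

Orientations are given as a rotation vector (axis times angle).
In Python, from cell import r gives the robot as it stands. Calls block until the motion is done:
- r.movep(position, orientation): joint-space move of the TCP to a pose.
- r.line_to(position, ori=None, speed=150, stop_force=None): straight line of the TCP; ori=None keeps the orientation; speed is the mean speed in mm/s. With stop_force (N) it stops when the force on the tool has changed by that much, and returns True; else False.
- r.move_joints(angles): joint-space move.
- r.move_gripper(opening, f_grip=None): finger opening in mm; f_grip is the grip in N (None keeps the last); returns when the fingers have stopped.
- r.sleep(seconds).
- r.solve_ik(position, orientation): joint angles nearest the present ones, or None.
- r.read_state(): the state.
- r.read_camera(name): name is "scene" or "top" or "wrist"; returns the picture (420x560x3 uint8, blue, green, red); there is no depth.
- r.camera_model(name): a dict with "fx", "fy", "cx", "cy" (pixels), "R" (3x3) and "t" (3): a world point X has camera coordinates R X + t. Camera axes: x right, y down, z forward; pixel columns grow to the right and rows downward; lengths in mm; the calibration is good to about 2 mm. A picture is of the moment at which its call begins: read the wrist's pose just before it. camera_model takes no time and is no camera call; for the wrist camera it gives the pose at the moment of the call.
A pose or a line that the arm cannot do raises r.Unreachable and nothing moves.
- r.sign_off(): hands the job in; it is judged then, once.
Trained networks look in the newest picture that a camera, given by its name, has taken for a name from the list of things; names that differ only in an ending like _2 or _b are one class to them, and where a whole thing is asked for, a point or a joint stands for the part that bears it (a point fixed in the world has none). Each returns a list of dicts, best first, with "conf" (0 to 1); they miss things now and then, are a little off and sometimes report something else, mostly with a low value. They report only what shows in the picture. A call takes as long as a camera call. They do not tell look-alikes from the thing itself.
- r.look_for(camera, query): "at" ([x, y, z] in mm, in the coordinates of the camera as it stood for that picture, good to about 4 mm: the middle of the surface that is visible of it).
The state is a dict: "time_s": time; "joint_positions": joint angles; "qvel": joint speeds; "joint_torque": joint torques, N m; "tool_pos": TCP position; "tool_rot": TCP orientation; "ft_force": force on the tool from outside, world axes, zero at the start; "ft_torque": the same for the moment, N m; "opening": finger opening in mm; "finger_force": force on a finger pad.
Only numpy, scipy, OpenCV 4.12 (cv2) and the standard library are available. Lean on these libraries where they do the work, as an engineer would, in place of code of your own. Each camera call takes 0.05 s, during which the arm holds its last target. There are 200 camera calls.

## Working session

There is one attempt and no reset: what is moved stays moved. The work goes in short steps, each a Python script; the robot and the scene stay as the last script left them, time stands still between calls to the robot, and variables do not carry over. Pictures are saved under pics/ and viewed, at most 14 in all, crops included, and the job is handed in when it is done.

```bash
ls; mkdir -p pics; cat > h.py <<'E'
import numpy as np, cv2
from cell import r
def w(cam, p, m=None):
    m=m or r.camera_model(cam); return np.array(m["R"]).T@(np.array(p)-np.array(m["t"]))
def pix(cam,X,m=None):
    m=m or r.camera_model(cam); c=np.array(m["R"])@np.array(X)+np.array(m["t"]); return np.array([m["fx"]*c[0]/c[2]+m["cx"],m["fy"]*c[1]/c[2]+m["cy"]])
def ray(cam,uv,z,m=None):
    m=m or r.camera_model(cam); R=np.array(m["R"]);t=np.array(m["t"])
    o=-R.T@t; d=R.T@np.array([(uv[0]-m["cx"])/m["fx"],(uv[1]-m["cy"])/m["fy"],1]); return o+d*(z-o[2])/d[2]
E
python3 - <<'E'
from h import *
for c in ["top","scene"]:
    im=r.read_camera(c); cv2.imwrite(f"pics/{c}0.png",im)
    for n in "bearing_large bearing_small link_long link_short gear flange nest_post nest_round nest_square nest_trough".split():
        if c=="top":
            print(n,[(round(d["conf"],2),w(c,d["at"]).round().astype(int).tolist(),pix(c,w(c,d["at"])).round().astype(int).tolist()) for d in r.look_for(c,n)[:4]])
m=r.camera_model("top");print(m)
print(r.read_state()["tool_rot"],r.read_state()["time_s"])
E
```

```text
pics
bearing_large [(0.66, [675, -198, 19], [328, 144])]
bearing_small [(0.66, [587, -327, 14], [390, 185])]
link_long [(0.86, [468, -325, 19], [392, 242]), (0.7, [356, -345, 20], [405, 298]), (0.64, [537, -430, 15], [440, 209])]
link_short [(0.74, [437, -78, 16], [272, 258])]
gear [(0.69, [435, -201, 16], [332, 259])]
flange [(0.71, [549, -203, 8], [331, 204])]
nest_post []
nest_round [(0.69, [435, -200, 18], [332, 258]), (0.58, [488, 181, 13], [145, 233])]
nest_square [(0.86, [596, 80, 15], [196, 181])]
nest_trough [(0.6, [475, 101, 16], [183, 239])]
{'fx': 381.6425412708338, 'fy': 381.6425412708338, 'cx': 278.85387562432794, 'cy': 205.8134461702199, 'R': array([[-3.13176243e-03, -9.99830710e-01,  1.81312801e-02],
       [-9.87534502e-01,  2.38854883e-04, -1.57402510e-01],
       [ 1.57371533e-01, -1.83982120e-02, -9.87368070e-01]]), 't': array([-92.23533605, 539.0965587 , 719.2170941 ])}
[-4.42683319e-01 -3.11023453e+00 -4.49539539e-06] 0.6
```

View pics/top0.png

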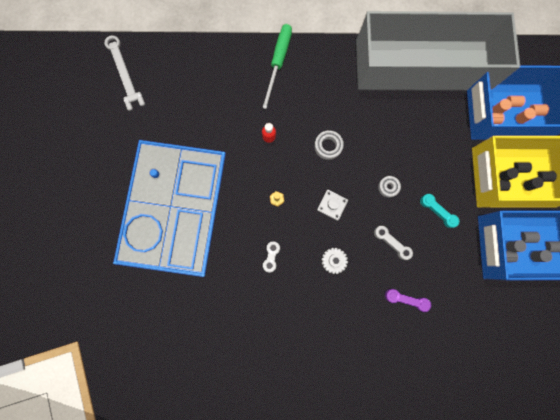

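View pics/scene0.png

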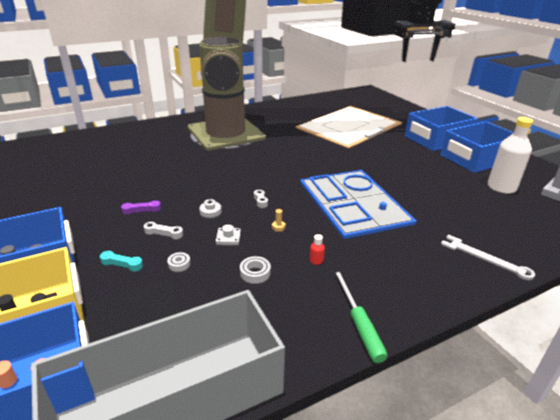

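The top view shows four link bars: steel long at (393,242), steel short at (271,257), purple at (409,300) and turquoise at (440,210). The steel one at (393,242) is the longer steel bar, so it's link_long. The larger ring is at (328,144) and the smaller at (390,185). The gear is at (335,261), the flange at (332,205) and the tray at about (170,208). I'll confirm with a crop and wrist-camera views.

```bash
python3 - <<'E'
from h import *
im=cv2.imread("pics/top0.png"); cv2.imwrite("pics/crop.png",cv2.resize(im[120:320,250:470],None,fx=3,fy=3,interpolation=cv2.INTER_CUBIC)[:600])
dn=[-np.pi,0,0]
import pickle
from scipy.spatial.transform import Rotation as Ro
# tool: y-closing along world y, pointing down
st=r.read_state(); print(Ro.from_rotvec(st["tool_rot"]).as_matrix().round(2).tolist())
m=r.camera_model("wrist"); R=np.array(m["R"]); o=-R.T@np.array(m["t"]); print("cam",o, R[2], m["fx"])
def go(p):
    for rv in ([0,np.pi,0],[np.pi,0,0]):
        q=r.solve_ik(p,rv)
        print(p,rv,None if q is None else np.round(q,2))
go([520,-230,330]);go([520,110,330])
E
```

```text
[[-0.96, 0.28, -0.0], [0.28, 0.96, 0.0], [0.0, 0.0, -1.0]]
cam [114.69634218 642.15920784 384.70385301] [ 0.23742602 -0.06900728 -0.96895143] 304.8739379527344
[520, -230, 330] [0, 3.141592653589793, 0] [-0.51 -0.1   1.69  0.    1.56 -2.08]
[520, -230, 330] [3.141592653589793, 0, 0] [-0.51 -0.1   1.69 -0.    1.56  1.06]
[520, 110, 330] [0, 3.141592653589793, 0] [ 0.11 -0.19  1.76 -0.    1.57 -1.46]
[520, 110, 330] [3.141592653589793, 0, 0] [ 0.11 -0.19  1.76 -0.    1.57  1.68]
```

View pics/crop.png

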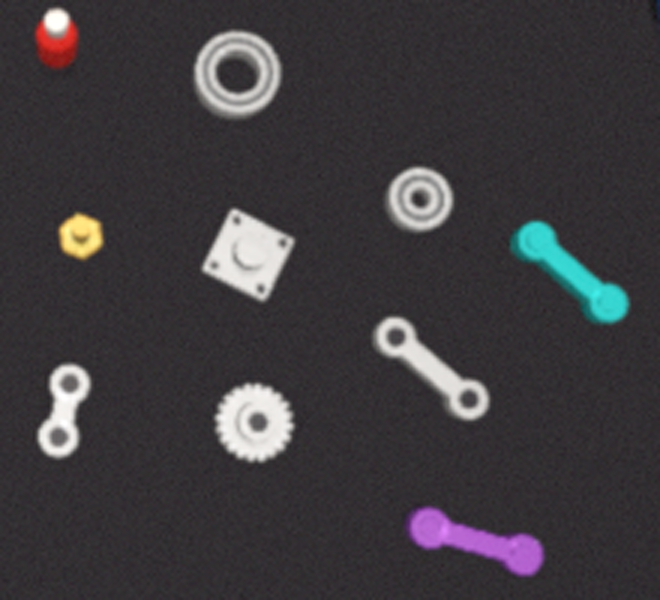

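The crop confirms it. The large ring is at crop (237,73), the small ring at (420,198), the flange at (248,254), the gear at (255,422), the long steel link at (432,368) and the short one at (64,410). Next I'll take close wrist views.

```bash
python3 - <<'E'
from h import *
import pickle
S={}
for k,p in dict(tray=[530,110,180],parts=[540,-250,180]).items():
    r.movep(p,[0,np.pi,0]); r.sleep(0.2)
    m=r.camera_model("wrist"); im=r.read_camera("wrist"); S[k]=(m,im); cv2.imwrite(f"pics/{k}.png",im)
    ns="nest_post nest_round nest_square nest_trough" if k=="tray" else "bearing_large link_long gear flange"
    for n in ns.split():
        print(n,[(round(d["conf"],2),w("",d["at"],m).round(1).tolist()) for d in r.look_for("wrist",n)[:3]])
pickle.dump(S,open("S.pkl","wb"))
print(r.read_state()["time_s"])
E
```

```text
nest_post [(0.71, [589.8, 168.1, 12.2])]
nest_round [(0.81, [484.7, 184.7, 15.8])]
nest_square [(0.86, [578.4, 80.1, 6.8])]
nest_trough [(0.91, [475.5, 93.0, 13.5])]
bearing_large [(0.9, [690.6, -199.3, 13.5])]
link_long [(0.75, [531.5, -429.7, 20.5]), (0.74, [466.4, -329.0, 15.4]), (0.55, [356.6, -343.8, 11.5])]
gear [(0.94, [431.2, -208.1, 13.4]), (0.58, [693.5, -199.3, 13.9])]
flange [(0.76, [545.3, -208.3, 12.7])]
5.075
```

View pics/tray.png

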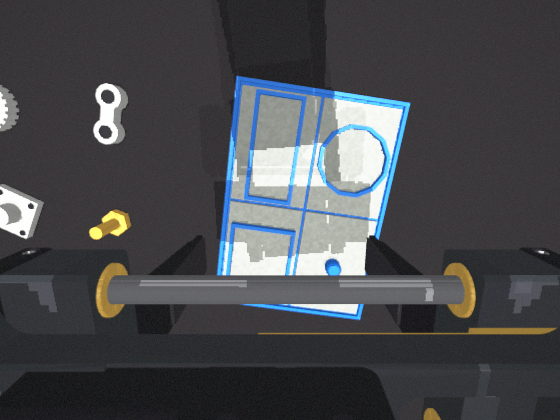

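View pics/parts.png

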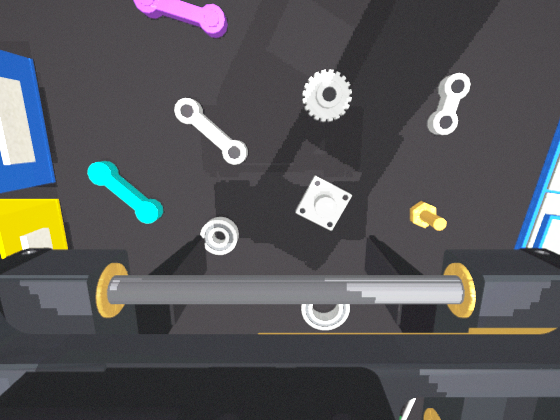

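The tray view shows the trough around (275,148), the round nest at (352,160), the square nest at (262,260) and the post at (333,268). The parts view shows the gear hub near (329,94), the flange at (323,203), link eyes at (187,110) and (235,152), and the large ring partly hidden at (325,312). Now I'll convert pixels to positions from both cameras.

```bash
python3 - <<'E'
from h import *
import pickle
S=pickle.load(open("S.pkl","rb")); top=cv2.imread("pics/top0.png"); mt=r.camera_model("top")
def f(a): return np.round(a,1).tolist()
# tray blue quad in top
hsv=cv2.cvtColor(top,cv2.COLOR_BGR2HSV); mk=cv2.inRange(hsv,(100,120,80),(120,255,255)); mk[:,:100]=0; mk[:,240:]=0
c=max(cv2.findContours(mk,cv2.RETR_EXTERNAL,2)[0],key=cv2.contourArea); 
P=np.array([ray("",p[0],11,mt)[:2] for p in cv2.convexHull(c)],np.float32); print("tray top",cv2.minAreaRect(P))
m,im=S["tray"]; print("tray wrist corners",[f(ray("",u,11,m)[:2]) for u in [(238,77),(409,103),(360,319)]])
print("pix plate post top:",f(ray("",(333,264),27,m)),f(ray("",(154,172.5),27,mt)))
# bright parts in both
for nm,(m,im) in dict(top=(mt,top),parts=S["parts"]).items():
    h=cv2.cvtColor(im,cv2.COLOR_BGR2HSV); mk=cv2.inRange(h,(0,0,130),(180,60,255)); 
    if nm=="parts": mk[245:]=0
    cs=cv2.findContours(mk,cv2.RETR_EXTERNAL,2)[0]
    for c in cs:
        if cv2.contourArea(c)<120: continue
        (u,v),_,_=cv2.minAreaRect(c); X=ray("",(u,v),12,m)
        if not(380<X[0]<720 and -400<X[1]<-50): continue
        P=np.array([ray("",p[0],12,m)[:2] for p in c],np.float32); R=cv2.minAreaRect(P); b=cv2.boxPoints(R); e=b[1]-b[0]; g=b[2]-b[1]
        e=e if np.hypot(*e)>np.hypot(*g) else g
        print(nm,(round(u),round(v)),f(R[0]),f(R[1]),"longang",round(float(np.degrees(np.arctan2(e[1],e[0]))),1))
mp=S["parts"][0]
print("link top",f(ray("",(382.3,232.3),16,mt)),f(ray("",(406,253.3),16,mt)),"wrist",f(ray("",(187,110),16,mp)),f(ray("",(235,152),16,mp)))
print("gear hub",f(ray("",(336,260.7),28,mt)),f(ray("",(329,94),28,mp)))
print("boss",f(ray("",(333.3,203.3),28,mt)),f(ray("",(324,200),28,mp)))
print("bearing",f(ray("",(329.7,143.7),18,mt)),"approx wrist",f(ray("",(326,309),18,mp)))
cr=np.hstack([S["parts"][1][60:240,165:365],S["tray"][1][60:240,210:410]])
cv2.imwrite("pics/cr2.png",cv2.resize(cr,None,fx=2,fy=2,interpolation=cv2.INTER_CUBIC))
E
```

```text
tray top ((543.9151000976562, 131.17013549804688), (189.01202392578125, 265.9454650878906), 81.80551147460938)
tray wrist corners [[403.7, 60.3], [428.8, 239.2], [686.5, 203.6]]
pix plate post top: [604.6, 163.9, 27.0] [611.1, 163.4, 27.0]
top (334, 260) [431.0, -206.9] [51.2, 50.5] longang 89.8
top (271, 256) [439.6, -77.3] [26.5, 62.9] longang -12.8
top (394, 242) [468.0, -330.2] [91.7, 27.2] longang 48.0
top (332, 205) [546.5, -205.6] [49.1, 49.6] longang -27.2
top (390, 186) [586.4, -328.6] [42.4, 43.6] longang -2.6
top (328, 144) [679.3, -200.6] [58.1, 60.3] longang -1.0
parts (219, 230) [580.1, -327.4] [32.9, 44.4] longang -89.9
parts (323, 203) [547.1, -207.2] [48.9, 48.6] longang 62.9
parts (210, 130) [468.1, -330.1] [91.2, 28.1] longang 48.2
parts (449, 103) [440.1, -79.2] [32.4, 63.7] longang -11.9
parts (326, 95) [431.8, -207.4] [50.9, 51.4] longang -70.1
link top [488.0, -306.5, 16.0] [445.0, -353.2, 16.0] wrist [447.0, -352.9, 16.0] [489.9, -304.5, 16.0]
gear hub [430.3, -207.4, 28.0] [432.4, -207.1, 28.0]
boss [546.6, -204.9, 28.0] [540.0, -208.4, 28.0]
bearing [676.8, -202.2, 18.0] approx wrist [678.4, -200.1, 18.0]
```

View pics/cr2.png

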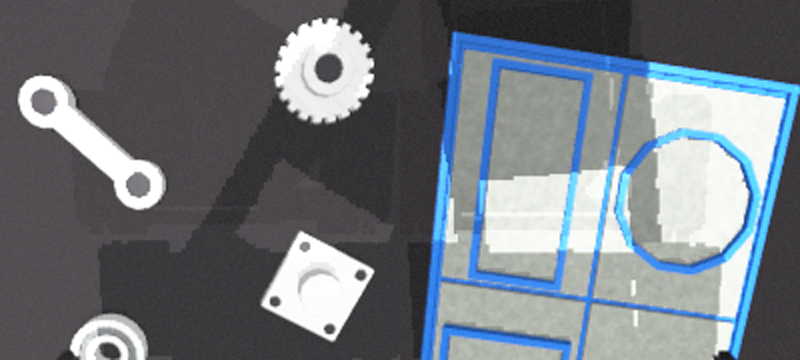

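The crop agrees: all features lie where the numbers put them. That gives a tray centre of about (544.5,131.6) with a yaw of −8.05°. I'll start with the bearing.

```bash
cat >> h.py <<'E'
from scipy.spatial.transform import Rotation as Ro
TY=-8.05; TC=np.array([544.5,131.6])
def nest(a,b): return TC+Ro.from_euler('z',TY,degrees=True).as_matrix()[:2,:2]@np.array([a*62.5,b*43.5])
def ori(psi): return (Ro.from_euler('z',psi,degrees=True)*Ro.from_euler('y',180,degrees=True)).as_rotvec()
def pick(xy,psi,z,opening,grip,zh=110):
    r.move_gripper(opening,grip) if abs(r.read_state()["opening"]-opening)>2 else None
    r.movep([*xy,zh],ori(psi)); r.line_to([*xy,z+15],speed=200); hit=r.line_to([*xy,z],speed=60,stop_force=15)
    r.move_gripper(0,grip); r.sleep(.2); o=r.read_state()["opening"]
    r.line_to([*xy,zh],speed=150); s=r.read_state(); print("pick hit",hit,"open",round(o,1),"lifted",round(s["opening"],1),s["finger_force"],"t",s["time_s"])
def place(xy,psi,z,release,zh=110):
    r.movep([*xy,zh],ori(psi)); r.sleep(.2); r.line_to([*xy,z+14],speed=150); r.sleep(.2)
    hit=r.line_to([*xy,z-1],speed=30,stop_force=6); s=r.read_state(); print("place hit",hit,"z over",round(s["tool_pos"][2]-z,2),"open",round(s["opening"],1))
    return hit
def release(xy,o,zh=110):
    r.move_gripper(o); r.sleep(.2); p=r.read_state()["tool_pos"]; r.line_to([p[0],p[1],zh],speed=150); print("t",r.read_state()["time_s"])
E
python3 - <<'E'
from h import *
import pickle
S=pickle.load(open("S.pkl","rb")); m=S["tray"][0]
for n,a in dict(post=(1,1),round=(-1,1),square=(1,-1),trough=(-1,-1)).items(): print(n,nest(*a).round(1))
print("seen round",ray("",(354,160),19,m).round(1),"trough",np.mean([ray("",(210+(u-400)/2,60+v/2),19,m) for u,v in[(497,60),(592,73),(562,288),(470,277)]],0).round(1))
for xy,psi in [((677.5,-201.5),82),(nest(1,1),82),((431.5,-207.2),0),(nest(-1,1),0),((546.5,-206),-27.1),(nest(1,-1),TY),((467.5,-329.5),48.1),(nest(-1,-1),TY)]:
    print(psi,np.round(r.solve_ik([*xy,15],ori(psi)),2),np.round(r.solve_ik([*xy,15],ori(psi+180)),2))
pick((677.5,-201.5),82,3,95,30)
if r.read_state()["opening"]>50:
    place(nest(1,1),81.95,14,0)
E
```

```text
post [612.5 165.9]
round [488.7 183.4]
square [600.3  79.8]
trough [476.5  97.3]
seen round [487.5 183.   19. ] trough [476.7  98.   19. ]Traceback (most recent call last):
  File "<stdin>", line 7, in <module>
    return _wrapfunc(a, 'round', decimals=decimals, out=out)
    return _wrapit(obj, method, *args, **kwds)
    result = getattr(arr, method)(*args, **kwds)
TypeError: unsupported operand type(s) for *: 'NoneType' and 'float'
```

```bash
python3 - <<'E'
from h import *
for xy,psi in [((677.5,-201.5),82),(nest(1,1),82),((431.5,-207.2),0),(nest(-1,1),0),((546.5,-206),-27.1),(nest(1,-1),TY),((467.5,-329.5),48.1),(nest(-1,-1),TY)]:
    print(psi,[q if q is None else np.round(q[[0,5]] if hasattr(q,'shape') else [q[0],q[5]],2) for q in (r.solve_ik([*xy,15],ori(psi+d)) for d in (0,180))])
E
```

```text
82 [None, array([-0.36, -0.23])]
82 [array([ 0.18, -2.82]), array([0.18, 0.32])]
0 [array([-0.56, -2.13]), array([-0.56,  1.01])]
0 [array([ 0.26, -1.31]), array([0.26, 1.83])]
-27.1 [array([-0.45, -1.55]), array([-0.45,  1.59])]
-8.05 [array([ 0.04, -1.39]), array([0.04, 1.75])]
48.1 [None, array([-0.71,  0.02])]
-8.05 [array([ 0.09, -1.34]), array([0.09, 1.8 ])]
```

```bash
python3 - <<'E'
from h import *
pick((677.5,-201.5),262,3,95,30)
if r.read_state()["opening"]>50:
    place(nest(1,1),180+81.95,14,0); 
    if abs(r.read_state()["tool_pos"][2]-14)<2:
        release(nest(1,1),72)
        r.move_gripper(60)
        pick((431.5,-207.2),180,15.5,60,35)
        if r.read_state()["opening"]>20: place(nest(-1,1),180,26.5,0)
E
```

```text
pick hit False open 58.2 lifted 57.8 29.99985106755048 t 9.475
place hit True z over -0.26 open 57.9
t 13.9667
pick hit False open 25.0 lifted 25.2 34.99917447566986 t 18.5917
place hit True z over -0.56 open 25.0
```

```bash
python3 - <<'E'
from h import *
release(0,50)
pick((546,-206),180-27.1,12,50,35)
if r.read_state()["opening"]>20: place(nest(1,-1),180+TY,23,0)
if abs(r.read_state()["tool_pos"][2]-23)<2:
    release(0,45)
    pick((467.8,-329.7),180+48.1,8.5,45,45)
    if r.read_state()["opening"]>11: place(nest(-1,-1),180+TY,19.5,0)
E
```

```text
t 23.1417
pick hit False open 22.8 lifted 22.8 34.99963402748108 t 27.1333
place hit True z over -0.52 open 23.2
t 31.325
pick hit False open 13.4 lifted 13.3 44.99909162521362 t 35.5333
place hit True z over 0.07 open 13.4
```

```bash
python3 - <<'E'
from h import *
release(0,28,200)
r.movep([430,-50,220],ori(180+TY)) ; r.sleep(.5)
im=r.read_camera("top"); cv2.imwrite("pics/t2.png",cv2.resize(im[130:290,100:300],None,fx=4,fy=4,interpolation=cv2.INTER_CUBIC)[:600])
m=r.camera_model("wrist"); R=np.array(m["R"]); print((-R.T@np.array(m["t"])).round(),R[2].round(2))
r.movep([620,110,200],ori(0)); r.sleep(.5)
cv2.imwrite("pics/w2.png",r.read_camera("wrist"))
print(r.read_state()["time_s"])
E
```

```text
t 40.725
[498. -61. 390.] [-0.24  0.03 -0.97]
44.9917
```

View pics/t2.png

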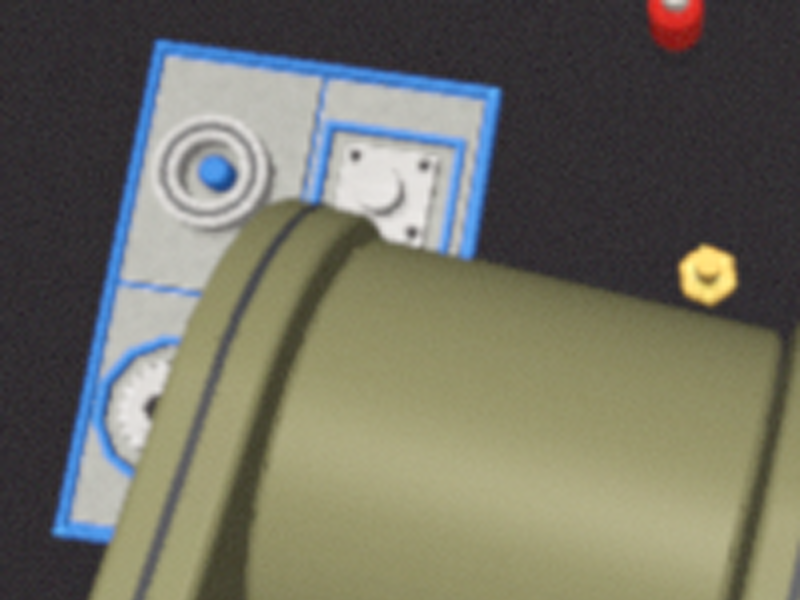

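View pics/w2.png

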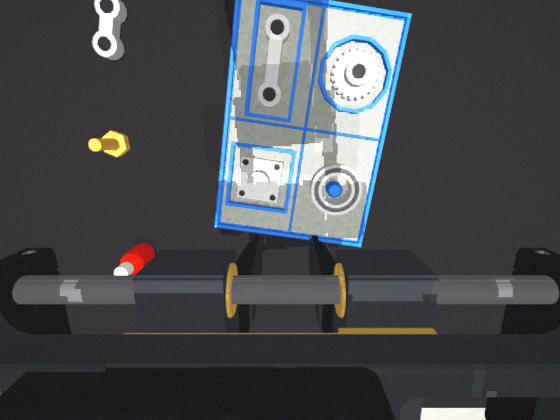

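All four parts lie in their nests: link (273,60), gear (354,73), flange (262,177) and the ring over the post (335,188). The arm is clear of everything, so I'm handing in.

```bash
python3 -c "
from cell import r
print(r.sign_off())"
```

```text
the job is handed in; nothing more can be done
None
```

The job is handed in after about 45 s of robot time: the final pictures show the large bearing, gear, flange and long link each in its own nest, and the smaller ring and shorter link were never touched.

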